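# Shift the bottle shaker into the green slot

## Task

The bottle shaker's gear lever was left in the left-hand slot of its H-shaped gate, somewhere between its two ends; shift it fully home into the slot marked with the green disc, ready for the next extraction. Push it along the gate with the fingertips or the outside of the fingers - do not pinch or grip the knob or ram it hard against the gate - and leave everything standing on the shaker and around it where it is. Finish with the hand clear.

Things in the scene. Friction and masses are not known exactly. Their poses are not given: they have to be found in the camera images.
- shaker: White bottle shaker with a blue stripe, fixed; 260 mm (x) by 480 mm (y). Origin on the bench below the centre of its gear gate; x points to its far side (away from its operator panel), y to its left. Gearbox deck: x -130..130, y -95..120, 129 mm above the bench. Right of it (y -110..-360 mm) a carriage of clamped bottles, up to 210 mm high.
- gate (a point): Centre of the steel gate plate (110 by 120 mm), on its top, 133 mm above the bench; axes as the shaker's. Cut in it is an H: two slots along x, 14 mm wide, centre lines at y = +18 (left) and -18 mm (right), joined by one cross channel along y, 18 mm wide, at x = 0. The lever's stalk can change slots only through the cross channel.
- gear_knob: Orange ball knob, 30 mm across, on a 10 mm steel stalk; origin at the ball's centre, 193 to 198 mm above the bench, 180 mm above the lever's pivot. It starts in the left slot line, anywhere from near to far end. It stays where it is left; 2 to 5 N sideways at the ball moves it. More than 30 N from the fingers counts as gripped or rammed.
- knob_neutral_right (a point): Where the ball's centre stands with the lever in the cross channel, in line with the right-hand slot: shaker x = 0, y = -29 mm. (Over the left slot line it is y = +29 mm; at a slot's near / far end x = -41 / +41 mm.) The ball can cross sideways while its x is within about +-5 mm of 0.
- shift (a joint): Lever's lean along the slots, rad: 0 in the cross channel, about +0.23 at the far end (+x of the shaker), -0.23 at the near end.
- select (a joint): Lever's lean across, rad: +0.162 over the left slot line (+y of the shaker), -0.162 over the right slot line.
- green_disc: Green disc, 17 mm across, 2 mm thick, flat on the gate plate, to the right of one end of the right-hand slot (near or far end: it differs); it marks that slot end. Origin at its underside's centre, at shaker x = +-41, y = -50 mm. A yellow disc marks the other end of the right-hand slot, a blue and a red disc the ends of the left-hand one.
- green_home (a point): Where the centre of the ball knob stands when the lever is fully home in the green slot (shaker x = +-41, y = -28 mm, 193 mm above the bench).
- vial: Glass vial with aluminium cap, 23 mm across, 76 mm high, loose on the gearbox deck near its near left corner. Origin at its foot's centre. Not to be moved.
- clamp_knob: Loose black thumb knob, 32 mm across, with a brass stud, 34 mm high in all, on the gearbox deck near its far left corner. Origin at its foot's centre. Not to be moved.
- beaker: Glass beaker, 68 mm across, 92 mm high, on the bench just left of the shaker. Origin at its foot's centre. Not to be moved.
- reagent_bottle: Amber bottle, 72 mm across, 150 mm high, on the bench to the left. Origin at its foot's centre. Not to be moved.
- vial_rack: Blue rack of vials, 85 x 185 x 88 mm high, on the bench to the right. Origin at its foot's centre. Not to be moved.
- wash_bottle: White wash bottle, red cap and bent spout, 68 mm across, 180 mm high, on the bench to the right. Origin at its foot's centre. Not to be moved.
- timer: Small white lab timer, 62 x 78 x 18 mm, on the bench beyond on the left. Origin at its underside's centre. Not to be moved.
- crimper: Crimping pliers, blue handles, 210 mm long, 24 mm high, lying on the bench on the left. Origin at mid length at bench height. Not to be moved.

How it is judged (in metres and radians):
At the end, for the whole second after the job is handed in: The ball knob's centre is within 9 mm (seen from above) of its fully home place in the green slot, the lever is at rest, and every loose thing stands within 20 mm of where it was (horizontal distance between gear_knob and green_home below 0.009 m and linear speed of gear_knob below 0.01 m/s and distance of each of vial, clamp_knob, beaker, reagent_bottle, vial_rack, wash_bottle, timer, crimper from where it was at the start of the episode below 0.02 m); the robot touches nothing.
It fails at once if the lever is pinched, gripped or rammed (more than 30 N between fingers and lever) (contact force between the fingers and gear_knob above 30 N).
It fails at once if something standing on or around the shaker is moved by more than 20 mm or lifted (distance of any of vial, clamp_knob, beaker, reagent_bottle, vial_rack, wash_bottle, timer, crimper from where it was at the start of the episode above 0.02 m).
It also fails if it takes over 54 s, if anything falls off the work surface, if the arm or the gripper's body presses on something with over 40 N, if the wrist force passes 120 N, or if a joint passes its speed limit or range.

## Robot

A 6-joint arm with a two-finger parallel gripper is mounted at the origin on the work surface. World frame = base frame: x ahead of the robot, y to its left, z up, the work surface at z = 0. Lengths are in mm, angles in rad, forces in N, time in s.
With the tool pointing down it reaches from about 350 to 775 mm from the base axis. Payload 7.3 kg.
Tool frame: the origin (TCP) lies on the front face of the gripper's body, between the roots of the fingers; the fingertips stand 66 mm ahead of it and the grasp point (between the pads) lies 47 mm ahead of it (bot.tip_extent is the distance from the TCP to the fingertips, in mm); z points along the fingers, y is the line along which they close (so a half turn about z gives the same grasp; the last joint's range is limited). The gripper opens to 92 mm and grips with 3 to 60 N. Pads are 19 mm wide; open, the fingers measure 130 mm over their backs; the gripper's body (75 mm by 190 mm) begins 47 mm behind the grasp point.
Start: joints at [-1.446, 0.342, 1.524, -0, 1.275, -0.146], TCP at [140.46, -505.875, 292.241] pointing down, gripper open.
Joint ranges: [-2.53, 2.53], [-0.77, 2.02], [0.04, 2.7], [-1, 4.14], [0.28, 2.66], [-3.11, 3.11]. Speed limits (rad/s): [2.57, 2.57, 3.14, 3.14, 3.14, 3.14].

## Interface

Orientations are given as [roll, pitch, yaw] about the fixed x, y, z axes, in that order (R = Rz(yaw) Ry(pitch) Rx(roll)).
In Python, from plant import readout, viewer, order, bot gives the robot as it stands.
- The arm moves only by the shell command python3 -m creep 'ROWS'. ROWS is text: rows parted by semicolons, each of 7 numbers parted by spaces: the shift along the world's x, y, z in m, then the turn, a rotation vector about the world's x, y, z in rad, then the opening in per cent of the stroke, from 0 (shut) to 100 (fully open). A call has 1 to 8 rows; each row shifts and turns the commanded pose from where the row before left it; what a row does not reach is not made up. A row lasts 1/12 s, in which the tool goes at most 41.7 mm and 7.16 degrees, less where a joint would pass 70% of its speed; a pose out of reach is approached as far as the arm can. A call is refused whole if a number of a shift passes 0.0417 or a number of a turn 0.125, either way. A call with a gripper value outside its range is refused whole. The fingers move at their own pace and stop on an object; the grip force is fixed at half the most. Time passes only in rows, so rows that do not move let the fingers close. It gives the time, the measured TCP pose, the force, the opening and the grip force at its end, in the units of the state.
- readout.get_obs(): the state, without advancing time (a new reading comes with each control period).
- viewer.capture(name): name is "side" or "top"; returns the picture (400x640x3 uint8, red, green, blue); there is no depth.
- viewer.camera_info(name): a dict with "fx", "fy", "cx", "cy" (pixels), "origin" and "rotation" of the camera in the world. Camera axes: x right, y up, looking along -z (the intrinsics and any distortion apply to the point x, -y, -z); pixel columns grow to the right and rows downward; lengths in mm; the calibration is good to about 2 mm. A picture is of the moment at which its call begins. camera_info takes no time and is no camera call.
- order.close_job(): hands the job in; it is judged then, once.
The state is a dict: "time": time; "joint_positions": joint angles; "dq": joint speeds; "tau": joint torques, N m; "tool_pos": TCP position; "tcp_rot": TCP orientation; "contact_force": force on the tool from outside, world axes, zero at the start; "moment": the same for the moment, N m; "grip_width": finger opening in mm; "finger_force": force on a finger pad.
Only numpy, scipy, OpenCV 4.12 (cv2) and the standard library are available. Lean on these libraries where they do the work, as an engineer would, in place of code of your own. Each camera call takes 0.05 s, during which the arm holds its last target. There are 200 camera calls.

## Working session

There is one attempt and no reset: what is moved stays moved. The work goes in short steps, Python scripts to look and compute and a shell command to move; the robot and the scene stay as the last step left them, time stands still between calls to the robot, and variables do not carry over. Pictures are saved under pics/ and viewed, at most 10 in all, crops included, and the job is handed in when it is done.

```bash
mkdir -p pics; ls
python3 - <<'E'
from plant import readout, viewer
import cv2
for n in("side","top"):
    cv2.imwrite(f"pics/{n}0.png",viewer.capture(n)[:,:,::-1]); print(n,viewer.camera_info(n))
print(readout.get_obs())
E
```

```text
pics
side {'fx': 460.640199982787, 'fy': 460.640199982787, 'cx': 314.6990116141276, 'cy': 200.03495428782728, 'origin': array([-186.38662073,  825.7719963 ,  904.62850865]), 'rotation': array([ 0.95899877,  0.01363496, -2.41767653])}
top {'fx': 463.3987491329083, 'fy': 463.3987491329083, 'cx': 318.52849859431217, 'cy': 199.72898162142212, 'origin': array([ 455.76725377,   19.32868161, 1635.35476569]), 'rotation': array([ 0.06674126, -0.00466886, -1.55669066])}
{'time': 0.1, 'joint_positions': array([-1.44599403e+00,  3.42660191e-01,  1.52491507e+00, -1.75856783e-06,
        1.27539735e+00, -1.45974915e-01]), 'dq': array([-0.00042263, -0.00413377, -0.00096587, -0.00060562, -0.00144771,
        0.00082953]), 'tau': array([ 9.41384315e-04, -4.32006526e+01, -2.44694352e+01,  7.19039887e-02,
        5.26313356e-02, -4.78248592e-05]), 'tool_pos': array([ 140.4269379 , -505.59036383,  291.6129294 ]), 'tcp_rot': array([-3.14022712e+00, -1.99061176e-04,  2.70777585e-01]), 'contact_force': array([ 0.49598803, -0.67717785,  0.68689786]), 'moment': array([ 0.02529337, -0.00829253, -0.00069675]), 'finger_force': 0.0, 'grip_width': 91.64099777463487}
```

View pics/side0.png

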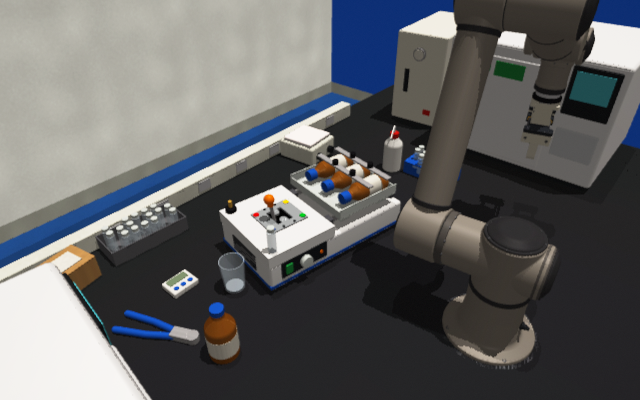

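View pics/top0.png

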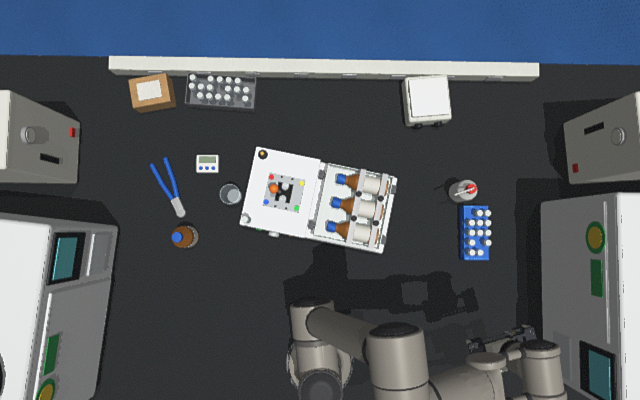

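The pictures show the knob at side (269,200) and top about (274,188), near the far end of the left slot. The green disc is at the near end of the right slot: top (296,208), side (303,215). Next I'll locate these precisely by colour.

```bash
cat > h.py <<'E'
import numpy as np, cv2
from scipy.spatial.transform import Rotation as R
from scipy.optimize import least_squares
from plant import readout, viewer
def cam(n):
    c=viewer.camera_info(n); return c,R.from_euler('xyz',c['rotation']).as_matrix()
def proj(n,P):
    c,M=cam(n); q=(np.asarray(P)-c['origin'])@M
    return np.stack([c['cx']+c['fx']*q[...,0]/-q[...,2], c['cy']+c['fy']*-q[...,1]/-q[...,2]],-1)
def onz(n,uv,z):
    c,M=cam(n); d=M@np.array([(uv[0]-c['cx'])/c['fx'],-(uv[1]-c['cy'])/c['fy'],-1])
    return c['origin']+d*(z-c['origin'][2])/d[2]
def tri(a,b):
    return least_squares(lambda P:np.r_[proj('top',P)-a,proj('side',P)-b],[500,0,150]).x
RNG={'orange':((5,200,150),(18,255,255)),'green':((45,150,80),(75,255,255)),'yellow':((24,150,120),(34,255,255)),'red':((172,150,100),(179,255,255)),'red0':((0,150,100),(3,255,255)),'blue':((105,120,100),(125,255,255))}
def blobs(img,name,box):
    h=cv2.cvtColor(img,cv2.COLOR_RGB2HSV); m=cv2.inRange(h,*map(np.array,RNG[name]))
    k=np.zeros_like(m); x0,y0,x1,y1=box; k[y0:y1,x0:x1]=m[y0:y1,x0:x1]
    n,_,s,c=cv2.connectedComponentsWithStats(k)
    return [(int(s[i,4]),c[i].round(1).tolist()) for i in range(1,n) if s[i,4]>2]
E
python3 - <<'E'
from h import *
T=viewer.capture('top');S=viewer.capture('side')
for n in RNG: print(n,blobs(T,n,(255,165,312,215)),blobs(S,n,(245,185,312,232)))
a=T[140:250,225:335];b=S[165:285,205:325]
z=lambda i:cv2.resize(i,(400,400),interpolation=cv2.INTER_CUBIC)
cv2.imwrite('pics/z1.png',np.hstack([z(a),z(b)])[:,:,::-1])
E
```

```text
orange [(30, [273.6, 188.2])] [(57, [268.7, 198.1])]
green [(13, [295.8, 207.5])] [(16, [302.1, 214.7])]
yellow [(13, [301.5, 182.8])] [(14, [285.2, 201.1])]
red [] []
red0 [(15, [270.9, 176.5])] [(20, [255.6, 214.4])]
blue [(20, [265.8, 201.2])] []
```

View pics/z1.png

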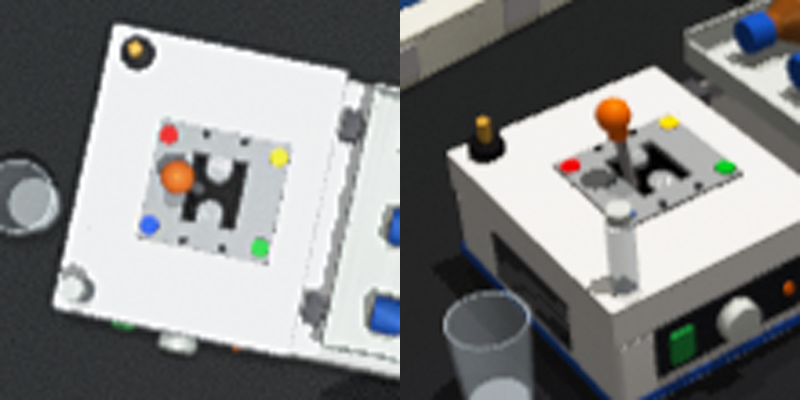

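The crops confirm the green disc is at the near right corner. The knob stands in the left slot around mid-length. I'll fit the shaker pose from the discs.

```bash
cat >> h.py <<'E'
def gate():
    L={'red':(41,50),'yellow':(41,-50),'green':(-41,-50),'blue':(-41,50)}
    t={'red':(270.9,176.5),'yellow':(301.5,182.8),'green':(295.8,207.5),'blue':(265.8,201.2)}
    s={'red':(255.6,214.4),'yellow':(285.2,201.1),'green':(302.1,214.7)}
    def W(p,k):
        x,y=L[k]; c,si=np.cos(p[2]),np.sin(p[2]); return np.array([p[0]+c*x-si*y,p[1]+si*x+c*y,p[3]])
    f=lambda p:np.concatenate([proj('top',W(p,k))-t[k] for k in t]+[proj('side',W(p,k))-s[k] for k in s])
    r=least_squares(f,[600,100,-.2,135]); return r.x,r.fun
def tow(p,x,y): c,s=np.cos(p[2]),np.sin(p[2]); return np.array([p[0]+c*x-s*y,p[1]+s*x+c*y])
def tol(p,P): c,s=np.cos(p[2]),np.sin(p[2]); d=np.asarray(P)[:2]-p[:2]; return np.array([c*d[0]+s*d[1],-s*d[0]+c*d[1]])
E
python3 - <<'E'
from h import *
p,r=gate(); print(p.round(3),r.round(1))
k=tri((273.6,188.2),(268.7,198.1)); print('knob',k,'local',tol(p,k))
print('top-only at 195', tol(p,onz('top',(273.6,188.2),195)))
for n,uv,z in(('vial',(245.5,218.5),205),('vialside',(275,229),205)): print(n,tol(p,onz('side' if 'side' in n else 'top',uv,z)))
for l in((0,29),(0,-29),(-41,-28)): print(l,tow(p,*l))
E
```

```text
[ 5.79403e+02  1.27590e+02 -1.93000e-01  1.34215e+02] [ 0.3  0.2 -0.2  0.2  0.2  0.1  0.1  0.1 -0.  -0.2 -0.1  0.2 -0.4 -0.1]
knob [585.41013699 153.84585632 200.89815829] local [ 0.86122755 26.92100177]
top-only at 195 [ 1.43768821 27.79075166]
vial [-108.7584521   91.5598439]
vialside [-125.22737451   89.3845294 ]
(0, 29) [584.96353615 156.05141617]
(0, -29) [573.84209552  99.12766402]
(-41, -28) [533.79464039 107.97081606]
```

```bash
python3 -m creep '0.03 0.005 0.005 0 0 0.0395 0;0.03 0.005 0.005 0 0 0.0395 0;0.03 0.005 0.005 0 0 0.0395 0;0.03 0.005 0.005 0 0 0.0395 0;0.03 0.005 0.005 0 0 0.0395 0;0.03 0.005 0.005 0 0 0.0395 0;0.03 0.005 0.005 0 0 0.0395 0;0.03 0.005 0.005 0 0 0.0395 0'
python3 -m creep '0.0106 0.033 0 0 0 0.0395 0;0.0106 0.033 0 0 0 0.0395 0;0.0106 0.033 0 0 0 0.0395 0;0.0106 0.033 0 0 0 0.0395 0;0.0106 0.033 0 0 0 0.0395 0;0.0106 0.033 0 0 0 0.0395 0;0.0106 0.033 0 0 0 0.0395 0;0.0106 0.033 0 0 0 0.0395 0'
python3 -m creep '0.0106 0.033 0 0 0 0.0395 0;0.0106 0.033 0 0 0 0.0395 0;0.0106 0.033 0 0 0 0.0395 0;0.0106 0.033 0 0 0 0.0395 0;0.0106 0.033 0 0 0 0.0395 0;0.0106 0.033 0 0 0 0.0395 0;0.0106 0.033 0 0 0 0.0395 0;0.0106 0.033 0 0 0 0.0395 0'
```

```text
time: 0.87
tool_pos: [381.9, -465.3, 332.3]
tcp_rot: [-3.141, 0.0, 0.589]
contact_force: [0.3, -0.2, -0.6]
grip_width: 42.7
finger_force: 0.0
time: 1.53
tool_pos: [465.4, -200.2, 332.2]
tcp_rot: [-3.142, 0.0, 0.905]
contact_force: [0.9, 0.1, 0.9]
grip_width: 0.2
finger_force: 0.0
time: 2.2
tool_pos: [550.2, 63.9, 332.1]
tcp_rot: [-3.141, 0.0, 1.221]
contact_force: [0.3, -1.0, 0.5]
grip_width: 0.8
finger_force: 0.0
```

```bash
python3 -m creep '0.0106 0.032 0 0 0 0.0395 0;0.0106 0.032 0 0 0 0.0395 0;0.0106 0.032 0 0 0 0.0395 0;0.0106 0.032 0 0 0 0.0395 0;0 0 -0.02 0 0 0 0;0 0 -0.02 0 0 0 0;0 0 0 0 0 0 0;0 0 0 0 0 0 0'
python3 - <<'E'
from h import *
p,_=gate(); o=readout.get_obs(); print('tcp local',tol(p,o['tool_pos']),o['tool_pos'],o['tcp_rot'],o['joint_positions'])
T=viewer.capture('top');S=viewer.capture('side')
z=lambda i:cv2.resize(i,(400,400),interpolation=cv2.INTER_CUBIC)
cv2.imwrite('pics/z2.png',np.hstack([z(T[140:250,225:335]),z(S[145:265,205:325])])[:,:,::-1])
E
```

```text
time: 2.87
tool_pos: [592.0, 190.1, 291.3]
tcp_rot: [-3.139, 0.001, 1.377]
contact_force: [1.2, -0.4, 0.3]
grip_width: 0.4
finger_force: 0.0
tcp local [ 0.40801557 63.7356251 ] [592.02450115 190.06425053 291.25427071] [-3.13885956e+00  1.20998454e-03  1.37687058e+00] [ 1.87507153e-01  5.25090264e-01  1.23492564e+00 -1.07482912e-04
  1.38456385e+00  3.81454614e-01]
```

View pics/z2.png

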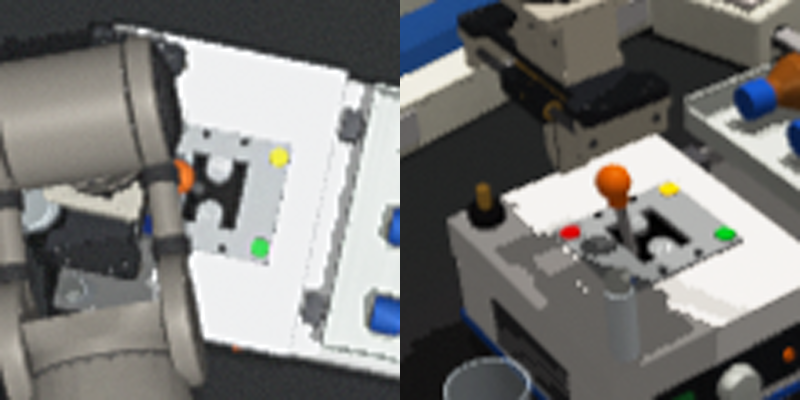

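```bash
python3 - <<'E'
from h import *
for q in((592,190,225),(592,190,291)): 
    uv=proj('side',np.array(q)); print((uv-[205,145])*400/[110,120]*[110/120,1]+[400,0])
E
python3 -m creep '0 0.001 -0.014 0 0 0 0;0 0.001 -0.014 0 0 0 0;0 0 -0.014 0 0 0 0;0 0 0 0 0 0 0;0 0 0 0 0 0 0'
```

```text
[570.70562783 168.70056512]
[563.180795    97.05658983]
time: 3.38
tool_pos: [592.7, 191.7, 251.2]
tcp_rot: [3.141, -0.0, 1.376]
contact_force: [-0.3, 0.4, 0.1]
grip_width: 0.5
finger_force: 0.0
```

Run:
```python
from h import *
p,_=gate(); o=readout.get_obs(); print(tol(p,o['tool_pos']))
S=viewer.capture('side'); z=cv2.resize(S[165:240,225:325],(800,600),interpolation=cv2.INTER_CUBIC)
for x in(-19,19):
  for y in(-9.5,9.5):
    for h in(0,50):
      w=tow(p,*(tol(p,o['tool_pos'])+[x,y])); uv=(proj('side',np.r_[w,o['tool_pos'][2]-66+h])-[225,165]+.5)*8
      cv2.circle(z,tuple(int(v) for v in uv),3,(255,0,255),-1)
cv2.imwrite('pics/z3.png',z[:,:,::-1])
print(blobs(S,'orange',(245,185,312,232)))
```

```text
[ 0.79305403 65.50728472]
[]
```

View pics/z3.png

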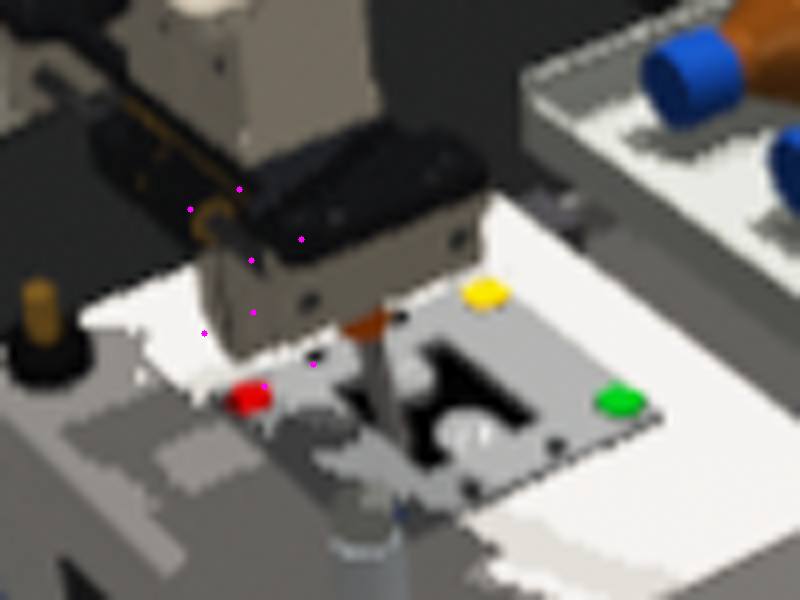

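Run:
```python
import cv2,numpy as np
a=cv2.imread('pics/side0.png')[70:170,490:590];b=cv2.imread('pics/top0.png')[310:390,460:560]
f=lambda i:cv2.resize(i,(400,400),interpolation=cv2.INTER_CUBIC)
b=cv2.imread('pics/top0.png')[300:400,460:560]
cv2.imwrite('pics/z4.png',np.hstack([f(a),f(b)]))
```

```text
(no output)
```

View pics/z4.png

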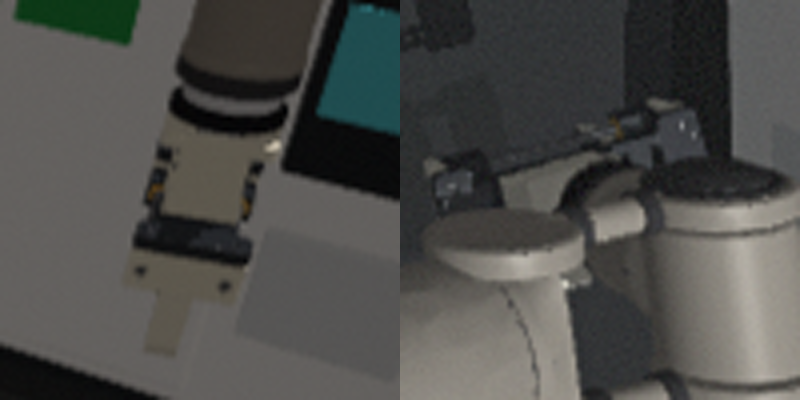

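The view is dominated by the gripper body's near end block at (240–490, 190–360). It hides the closed fingers, and the knob neck shows below it at (365,325). I'll push gently and watch the force and the image.

```bash
python3 -m creep '0 0 -0.005 0 0 0 0;-0.001 -0.005 0 0 0 0 0;-0.001 -0.005 0 0 0 0 0;-0.0008 -0.004 0 0 0 0 0;-0.0008 -0.004 0 0 0 0 0;-0.0008 -0.004 0 0 0 0 0;0 0 0 0 0 0 0'
python3 -m creep '-0.0008 -0.004 0 0 0 0 0;-0.0008 -0.004 0 0 0 0 0;0 0 0 0 0 0 0'
python3 - <<'E'
from h import *
p,_=gate(); o=readout.get_obs(); print(tol(p,o['tool_pos']),o['tool_pos'])
T=viewer.capture('top');S=viewer.capture('side')
print(blobs(T,'orange',(255,165,320,215)),blobs(S,'orange',(245,165,312,232)))
z=lambda i:cv2.resize(i,(400,400),interpolation=cv2.INTER_CUBIC)
cv2.imwrite('pics/z5.png',np.hstack([z(T[150:230,245:325]),z(S[160:240,225:305])])[:,:,::-1])
E
```

```text
time: 4.02
tool_pos: [588.3, 169.5, 245.9]
tcp_rot: [3.14, -0.0, 1.376]
contact_force: [1.3, 2.9, 0.9]
grip_width: 0.6
finger_force: 0.8
time: 4.27
tool_pos: [586.4, 161.4, 245.3]
tcp_rot: [3.141, 0.0, 1.377]
contact_force: [1.3, 1.0, 0.7]
grip_width: 0.1
finger_force: 0.9
[ 0.41747597 34.57090228] [586.44148025 161.4388942  245.3204861 ]
[] []
```

View pics/z5.png

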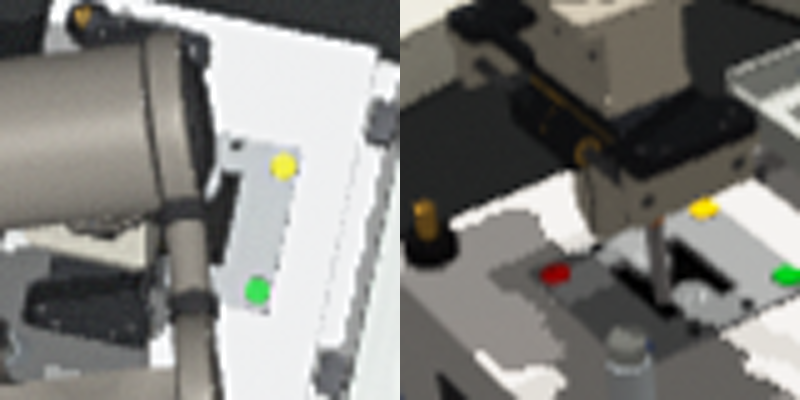

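The stalk at (655,265) in the right-hand crop has swung upright, so contact is working at about 3 N. Continuing across.

```bash
python3 -m creep '-0.0008 -0.004 0 0 0 0 0;-0.0008 -0.004 0 0 0 0 0;-0.0008 -0.004 0 0 0 0 0;-0.0008 -0.004 0 0 0 0 0;-0.0008 -0.004 0 0 0 0 0;-0.0008 -0.004 0 0 0 0 0;-0.0008 -0.004 0 0 0 0 0;0 0 0 0 0 0 0'
python3 -m creep '-0.0004 -0.002 0 0 0 0 0;-0.0004 -0.002 0 0 0 0 0;0 0 0 0 0 0 0'
python3 -m creep '-0.0004 -0.002 0 0 0 0 0;0 0 0 0 0 0 0'
python3 -m creep '-0.0004 -0.002 0 0 0 0 0;0 0 0 0 0 0 0'
```

```text
time: 5.03
tool_pos: [580.7, 133.1, 245.2]
tcp_rot: [-3.141, 0.001, 1.376]
contact_force: [0.0, 1.1, 0.2]
grip_width: 0.6
finger_force: 0.4
time: 5.28
tool_pos: [579.9, 129.8, 245.0]
tcp_rot: [-3.141, 0.0, 1.377]
contact_force: [0.8, 1.1, -0.1]
grip_width: 0.5
finger_force: 0.7
time: 5.45
tool_pos: [579.5, 127.9, 245.0]
tcp_rot: [-3.141, 0.0, 1.377]
contact_force: [0.5, 1.1, -0.2]
grip_width: 0.7
finger_force: 0.9
time: 5.62
tool_pos: [579.1, 125.9, 245.0]
tcp_rot: [-3.141, 0.0, 1.377]
contact_force: [1.2, 2.1, -0.3]
grip_width: 0.3
finger_force: 1.0
```

```bash
python3 -m creep '-0.0003 -0.0015 0 0 0 0 0;0 0 0 0 0 0 0'
python3 -m creep '-0.0003 -0.0015 0 0 0 0 0;0 0 0 0 0 0 0'
python3 -m creep '-0.0002 -0.001 0 0 0 0 0;0 0 0 0 0 0 0'
```

```text
time: 5.78
tool_pos: [578.8, 124.5, 245.0]
tcp_rot: [-3.141, 0.0, 1.377]
contact_force: [0.6, 1.7, -1.6]
grip_width: 0.7
finger_force: 1.0
time: 5.95
tool_pos: [578.5, 122.9, 245.1]
tcp_rot: [-3.141, 0.0, 1.377]
contact_force: [1.0, 1.5, -1.6]
grip_width: 0.6
finger_force: 1.0
time: 6.12
tool_pos: [578.4, 122.0, 245.2]
tcp_rot: [-3.141, 0.0, 1.377]
contact_force: [1.2, 1.5, -2.2]
grip_width: 0.3
finger_force: 1.1
```

```bash
python3 -m creep '-0.0002 -0.001 0 0 0 0 0;0 0 0 0 0 0 0'
python3 -m creep '-0.0002 -0.001 0 0 0 0 0;0 0 0 0 0 0 0'
```

```text
time: 6.28
tool_pos: [578.2, 121.0, 245.2]
tcp_rot: [-3.142, 0.0, 1.377]
contact_force: [1.1, 2.1, -1.8]
grip_width: 0.2
finger_force: 1.1
time: 6.45
tool_pos: [578.0, 120.2, 245.2]
tcp_rot: [-3.142, -0.0, 1.377]
contact_force: [2.1, 2.4, -2.6]
grip_width: 0.4
finger_force: 1.5
```

```bash
python3 -m creep '0.0024 0.012 0 0 0 0 0;0.005 0.025 0 0 0 0 0;0 0 0.03 0 0 0 0;0.02 -0.004 0.03 0 0 0 0;0.03 0.02 0.03 0 0 0 0;0.03 0.03 0.03 0 0 0 0;0 0 0 0 0 0 0;0 0 0 0 0 0 0'
python3 - <<'E'
from h import *
p,_=gate(); o=readout.get_obs(); print(tol(p,o['tool_pos']),o['tool_pos'])
T=viewer.capture('top');S=viewer.capture('side')
t=blobs(T,'orange',(255,165,320,215));s=blobs(S,'orange',(245,165,312,232));print(t,s)
if t: print('top',tol(p,onz('top',t[0][1],195)))
if s: print('side',tol(p,onz('side',s[0][1],197)))
z=lambda i:cv2.resize(i,(400,400),interpolation=cv2.INTER_CUBIC)
cv2.imwrite('pics/z6.png',np.hstack([z(T[150:230,245:325]),z(S[160:240,225:305])])[:,:,::-1])
E
```

```text
time: 7.12
tool_pos: [657.2, 196.4, 356.8]
tcp_rot: [3.138, -0.001, 1.378]
contact_force: [-0.5, 0.5, -0.9]
grip_width: 0.1
finger_force: 0.0
[63.18409951 82.46666256] [657.22736949 196.41046506 356.77396182]
[(28, [291.5, 191.8])] [(58, [287.2, 189.9])]
top [  1.91660535 -29.18667883]
side [  7.18128687 -37.77450352]
```

View pics/z6.png

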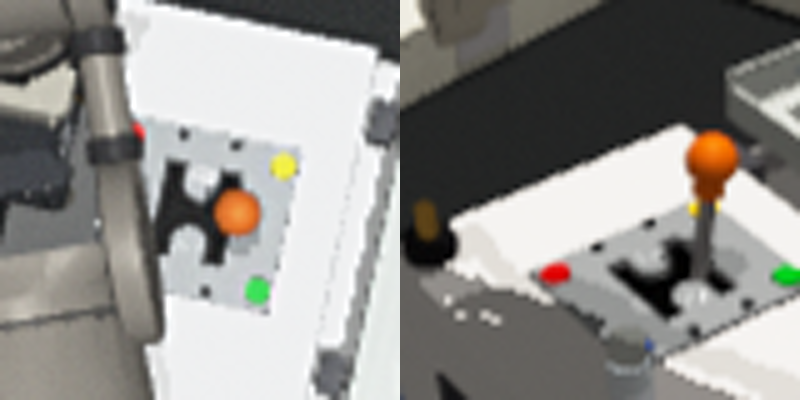

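Knob is at local (2,−29), i.e. at right-hand neutral: left crop (238,213), right crop (712,158). Next I go round to its far side.

```bash
python3 -m creep '-0.0114 -0.0356 0 0 0 0 0;-0.0114 -0.0356 0 0 0 0 0;-0.0114 -0.0356 0 0 0 0 0;0 0 -0.03 0 0 0 0;0 0 -0.03 0 0 0 0;0 0 -0.03 0 0 0 0;0 0 -0.02 0 0 0 0;0 0 0 0 0 0 0'
python3 - <<'E'
from h import *
p,_=gate(); o=readout.get_obs(); print(tol(p,o['tool_pos']))
E
```

```text
time: 7.88
tool_pos: [618.1, 87.3, 240.1]
tcp_rot: [-3.13, 0.003, 1.376]
contact_force: [-0.2, 0.2, -0.8]
grip_width: 0.6
finger_force: 0.0
[ 45.74723557 -32.14643655]
```

```bash
python3 -m creep '0.0005 0.0025 0.003 0 0 0 0;-0.0039 0.0008 0 0 0 0 0;-0.0039 0.0008 0 0 0 0 0;-0.0039 0.0008 0 0 0 0 0;-0.0039 0.0008 0 0 0 0 0;0 0 0 0 0 0 0'
python3 -m creep '-0.0039 0.0008 0 0 0 0 0;-0.0039 0.0008 0 0 0 0 0;0 0 0 0 0 0 0'
python3 - <<'E'
from h import *
p,_=gate(); o=readout.get_obs(); print(tol(p,o['tool_pos']))
E
```

```text
time: 8.38
tool_pos: [606.5, 94.1, 250.1]
tcp_rot: [3.14, -0.0, 1.377]
contact_force: [0.9, -0.1, 2.0]
grip_width: 0.1
finger_force: 0.4
time: 8.63
tool_pos: [598.8, 95.5, 249.6]
tcp_rot: [3.14, -0.0, 1.377]
contact_force: [2.4, 0.4, 1.7]
grip_width: 0.4
finger_force: 1.1
[ 25.22784718 -27.72783946]
```

```bash
python3 -m creep '-0.0039 0.0007 -0.001 0 0 0 0;-0.0039 0.0007 -0.001 0 0 0 0;-0.0039 0.0007 -0.001 0 0 0 0;0 0 0 0 0 0 0'
python3 -m creep '-0.0039 0.0007 0 0 0 0 0;-0.0039 0.0007 0 0 0 0 0;-0.0039 0.0007 0 0 0 0 0;0 0 0 0 0 0 0'
python3 -m creep '-0.002 0.0004 0 0 0 0 0;0 0 0 0 0 0 0'
python3 -m creep '-0.002 0.0004 0 0 0 0 0;0 0 0 0 0 0 0'
python3 - <<'E'
from h import *
p,_=gate(); o=readout.get_obs(); print(tol(p,o['tool_pos']))
E
```

```text
time: 8.97
tool_pos: [586.3, 97.7, 245.5]
tcp_rot: [-3.14, 0.0, 1.377]
contact_force: [1.7, -0.1, 1.1]
grip_width: 0.7
finger_force: 0.9
time: 9.3
tool_pos: [574.5, 99.9, 245.4]
tcp_rot: [-3.14, 0.0, 1.377]
contact_force: [2.1, -0.3, -1.0]
grip_width: 0.2
finger_force: 0.7
time: 9.47
tool_pos: [573.2, 100.1, 245.7]
tcp_rot: [-3.141, 0.0, 1.377]
contact_force: [1.9, 0.3, -0.7]
grip_width: 0.6
finger_force: 0.8
time: 9.63
tool_pos: [571.4, 100.5, 245.9]
tcp_rot: [-3.141, 0.0, 1.377]
contact_force: [1.0, -0.3, -1.2]
grip_width: 0.3
finger_force: 0.9
[ -2.67106638 -28.16824627]
```

```bash
python3 -m creep '-0.0015 0.0003 0 0 0 0 0;0 0 0 0 0 0 0'
python3 -m creep '-0.0015 0.0003 0 0 0 0 0;0 0 0 0 0 0 0'
python3 -m creep '-0.001 0.0002 0 0 0 0 0;0 0 0 0 0 0 0'
python3 -m creep '-0.001 0.0002 0 0 0 0 0;0 0 0 0 0 0 0'
```

```text
time: 9.8
tool_pos: [570.0, 100.8, 245.9]
tcp_rot: [-3.141, 0.0, 1.377]
contact_force: [2.9, 0.2, -1.7]
grip_width: 0.4
finger_force: 1.0
time: 9.97
tool_pos: [568.5, 101.1, 246.0]
tcp_rot: [-3.141, 0.0, 1.377]
contact_force: [1.9, 0.3, -1.1]
grip_width: 0.2
finger_force: 1.1
time: 10.13
tool_pos: [567.5, 101.3, 246.0]
tcp_rot: [3.142, 0.0, 1.377]
contact_force: [2.7, -0.0, -2.0]
grip_width: 0.3
finger_force: 1.1
time: 10.3
tool_pos: [566.5, 101.5, 246.0]
tcp_rot: [3.142, 0.0, 1.377]
contact_force: [2.8, -0.1, -1.9]
grip_width: 0.6
finger_force: 1.2
```

```bash
python3 -m creep '-0.001 0.0002 0 0 0 0 0;0 0 0 0 0 0 0'
python3 -m creep '-0.001 0.0002 0 0 0 0 0;0 0 0 0 0 0 0'
```

```text
time: 10.47
tool_pos: [565.6, 101.7, 246.0]
tcp_rot: [3.141, 0.0, 1.377]
contact_force: [3.8, -0.9, -2.5]
grip_width: 0.5
finger_force: 1.4
time: 10.63
tool_pos: [565.0, 101.8, 246.0]
tcp_rot: [3.14, -0.0, 1.377]
contact_force: [5.0, -1.2, -2.4]
grip_width: 0.5
finger_force: 2.4
```

Force is now rising, so the lever is at the stop. I'll back off, rise and check.

```bash
python3 -m creep '0.008 -0.0016 0 0 0 0 0;0.02 -0.004 0 0 0 0 0;0.005 -0.001 0.035 0 0 0 0;0 0 0.035 0 0 0 0;0.03 0.03 0.03 0 0 0 0;0.03 0.035 0.01 0 0 0 0;0.02 0.035 0 0 0 0 0;0 0.035 0 0 0 0 0'
python3 -m creep '0 0 0 0 0 0 0;0 0 0 0 0 0 0;0 0 0 0 0 0 0'
python3 - <<'E'
from h import *
p,_=gate()
T=viewer.capture('top');S=viewer.capture('side')
t=blobs(T,'orange',(255,165,320,225));s=blobs(S,'orange',(245,165,322,232));print(t,s)
if t: print('top',tol(p,onz('top',t[0][1],193)))
z=lambda i:cv2.resize(i,(400,400),interpolation=cv2.INTER_CUBIC)
cv2.imwrite('pics/z7.png',np.hstack([z(T[140:250,225:335]),z(S[145:305,175:335])])[:,:,::-1])
E
```

```text
time: 11.3
tool_pos: [670.6, 220.7, 348.5]
tcp_rot: [3.141, -0.0, 1.374]
contact_force: [0.6, -0.1, -0.8]
grip_width: 0.6
finger_force: 0.0
time: 11.55
tool_pos: [667.9, 219.9, 348.4]
tcp_rot: [-3.14, 0.001, 1.377]
contact_force: [-0.0, -1.1, 0.1]
grip_width: 0.5
finger_force: 0.0
[(29, [289.0, 205.0])] [(4, [317.2, 169.2]), (62, [296.0, 198.5])]
top [-39.90391286 -30.06694165]
```

View pics/z7.png

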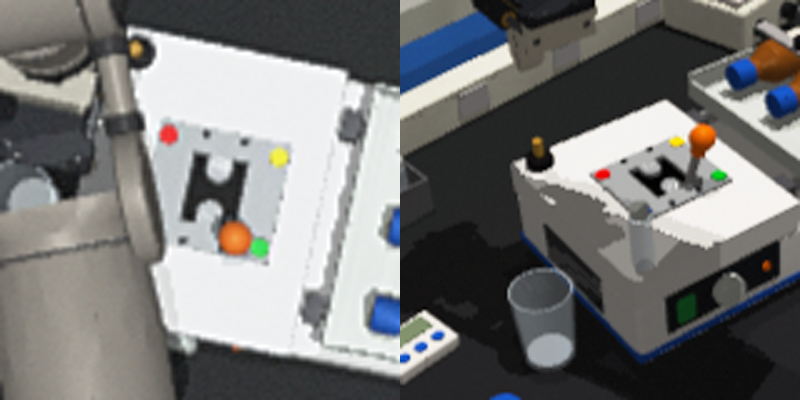

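The knob stands at (−40,−30), about 2 mm from its home place beside the green disc: left crop (235,237), right crop (702,138). The vial, clamp knob and beaker look undisturbed and the hand is clear.

```bash
python3 -c "
from plant import order; print(order.close_job())"
```

```text
the job is handed in; nothing more can be done
None
```

The gear lever is home in the green slot, about 2 mm from its mark by the top camera. The highest force I read while pushing was about 6 N, the vial, clamp knob and beaker look unmoved in the last picture, the hand is clear, and the job is handed in with no verdict returned.

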